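# Load and lock the adjustable kettlebell

### The arm

A 6-joint arm with a two-finger parallel gripper is mounted at the origin on the work surface. World frame = base frame: x ahead of the robot, y to its left, z up, the work surface at z = 0. Lengths are in m, angles in rad, forces in N, time in s.
With the tool pointing down it reaches from about 0.3 to 0.775 m from the base axis. Payload 14.6 kg.
Tool frame: the origin (TCP) lies midway between the tips of the shut fingers; the grasp point (between the pads) lies 19 mm behind it; z points along the fingers, y is the line along which they close (so a half turn about z gives the same grasp; the last joint's range is limited). The gripper opens to 94 mm and grips with 3 to 60 N. Pads are 16 mm wide; open, the fingers measure 119 mm over their backs; the gripper's body (75 mm by 177 mm) begins 78 mm behind the grasp point.
Start: joints at [1.237, 0.3, 1.521, -0, 1.321, -0.067], TCP at [0.145, 0.531, 0.205] pointing down, gripper open.
Joint ranges: [-3.03, 3.03], [-0.79, 2.21], [0.23, 2.52], [-1.04, 4.18], [0, 3.07], [-2.55, 2.55]. Speed limits (rad/s): [2.22, 2.22, 2.57, 3.14, 3.14, 3.14].

### API

Orientations are given as [roll, pitch, yaw] about the fixed x, y, z axes, in that order (R = Rz(yaw) Ry(pitch) Rx(roll)).
In Python, from station import ctrl gives the robot as it stands. The module is installed in compiled form; this text tells all that it offers.
- The arm moves only by the tool servo_tool, never from a script. Its argument "plan" is a list of rows, each a list of 7 numbers: the opening in per cent of the stroke, from 0 (shut) to 100 (fully open), then the shift along the tool's x, y, z in m, then the turn, a rotation vector about the tool's x, y, z in rad. A call has exactly 8 rows; each row shifts and turns the commanded pose from where the row before left it, along the tool's axes as they then stand; what a row does not reach is not made up. A row lasts 1/8 s, in which the tool goes at most 62.5 mm and 10.7 degrees, less where a joint would pass 70% of its speed; a pose out of reach is approached as far as the arm can. A call with a gripper value outside its range is refused whole. The fingers move at their own pace and stop on an object; "force" is the grip in N (left out, the last holds). Time passes only in rows, so rows that do not move let the fingers close, or fill a call up. It gives the time, the measured TCP pose, the force, the opening and the grip force at its end, in the units of the state.
- ctrl.get_obs(): the state, without advancing time (a new reading comes with each control period).
- ctrl.camera(name): name is "side" or "top" or "wrist"; returns a dict with "pixels" (480x640x3 uint8, red, green, blue), "z_map" (480x640 float32, m along the optical axis (not along the pixel's ray), 0 where there is no reading), "mtx" (3x3 intrinsics, pixels), "pose" (4x4, takes a point from camera to world coordinates). Camera axes: x right, y up, looking along -z (the intrinsics and any distortion apply to the point x, -y, -z); pixel columns grow to the right and rows downward; lengths in m; the calibration is good to about 2 mm. A picture is of the moment at which its call begins.
- ctrl.hand_in(): hands the job in; it is judged then, once.
The state is a dict: "time_s": time; "qpos": joint angles; "joint_vel": joint speeds; "tau": joint torques, N m; "ee_pos": TCP position; "eef_rot": TCP orientation; "force": force on the tool from outside, world axes, zero at the start; "moment": the same for the moment, N m; "grip_width": finger opening in m; "grip_force": force on a finger pad.
Only numpy, scipy, OpenCV 4.12 (cv2) and the standard library are available. Lean on these libraries where they do the work, as an engineer would, in place of code of your own. Each camera call takes 0.05 s, during which the arm holds its last target. There are 200 camera calls.

### The job

Load the adjustable kettlebell: lower the red weight disc flat into its open body, behind the rim, then fit the handle with its orange lugs in the two notches of the steel ring. Push the handle down against the spring, turn it a quarter turn clockwise (seen from above) until its lugs are under the yellow marks, and let go so that it is locked. Leave the black kettlebell, the stopwatch and the two spring collars where they are.

Things in the scene. Friction and masses are not known exactly. Their poses are not given: they have to be found in the camera images.
- shell: Body of the adjustable kettlebell, a dark open pot fixed on the low pine shelf (shelf top 40 mm above the work surface). Origin: centre of underside, z up. Outer diameter 138 mm, cavity 88 mm, rim 72 mm high. On the rim a steel ring with an inward ledge (underside 88 mm, top 95 mm high, opening 94 mm across) cut by notches at +y and -y; yellow marks on it at +x and -x. Same when half-turned.
- notch (a point): Middle of the +y notch, at rim height, 53 mm from the axis; the other notch is opposite. A lug enters if within 13 degrees of a notch's centre. Below the ledge lugs then pass only clockwise (seen from above) to the next yellow mark, 90 degrees on, the handle being kept pushed down.
- mark (a point): The yellow mark at +x, on the ledge's top; the other is opposite. Under each is a pocket where a lug has 4 degrees of play either way: beyond it clockwise an end stop, on the entry side a tooth reaching 3.5 mm below the ledge, which holds the lug once it has sprung up.
- spring_plate (a joint): Blue spring plate, diameter 82 mm, in the body's cavity; the weight lies on it. 0 when up (top 50 mm above the body's origin), grows to 0.020 m as it is pressed down; spring 9 N at 0 plus 0.5 N per mm.
- handle: Loose kettlebell handle, 0.35 kg, standing on the shelf. Origin: centre of underside, z up, x along the grip bar and both lugs; same when half-turned. Hollow aluminium spigot (82 mm outside, 55 inside, 28 deep: takes in the weight's stub), then a disc 84 mm wide, 28 to 36 mm high, with orange lugs at +x and -x, 20 mm wide, reaching 57 mm from the axis; above it an arch with a black grip bar.
- handle_lug (a point): Underside of the +x lug (28 mm above the handle's origin; lug 8 mm thick). With the weight loaded, the handle's origin is above the body's origin by 60 mm resting unpressed in the notches, 44 mm fully pushed down (lugs on the rim; about 10 N), less than 48 mm to pass the teeth, and 52 mm when locked.
- handle_grip (a point): Middle of the grip bar, 88 mm above the handle's origin; the bar is 64 mm long (handle's x), 24 mm wide and 24 mm high, with 40 mm free below it.
- weight: Loose weight, about 0.33 kg: red disc, diameter 74 mm, 10 mm thick, with an upright steel stub in its middle, diameter 22 mm, from 10 to 34 mm height, to hold it by. Lies flat on the shelf, stub up. Origin: centre of the underside; z up.
- weight_grip (a point): On the weight's stub, on its axis, 28 mm above the weight's underside.
- kettlebell: A solid black kettlebell, diameter 116 mm, 170 mm high, 4 kg; bystander. Origin: centre of the underside.
- stopwatch: A yellow plastic stopwatch lying flat, diameter 58 mm, 15 mm high; bystander. Origin: centre of the underside.
- collar_a: A steel spring collar lying flat, diameter 60 mm, 20 mm high, with two black levers reaching 62 mm from the centre towards its x; bystander. Origin: centre of the underside.
- collar_b: A second collar like the first; bystander.
There are look-alikes about, which are no part of the job. Of the things that look like the weight, the smaller one is meant.

How it is judged:
By the outcome, as a careful person would: the job done as asked, in the order asked, and still so for the second after the job is handed in, with the robot touching nothing.
It also fails if it takes over 61 s, if anything falls off the work surface, if the arm or the gripper's body presses on something with over 40 N, if the wrist force passes 120 N, or if a joint passes its speed limit or range.

## Working session

There is one attempt and no reset: what is moved stays moved. The work goes in short steps, Python scripts to look and compute and a tool call to move; the robot and the scene stay as the last step left them, time stands still between calls to the robot, and variables do not carry over. Pictures are saved under pics/ and viewed, at most 10 in all, crops included, and the job is handed in when it is done.

Besides the shell and the picture viewer there is one more tool, called after ">>>" as name([rows], argument=value, ...), one row to a line, values as JSON. servo_tool: Moves the arm, as the interface text tells. Its arguments: {"type":"object","properties":{"plan":{"type":"array","items":{"type":"array","items":{"type":"number"}}},"force":{"type":"number"}},"required":["plan"]}

```bash
mkdir -p pics
cat > h.py <<'E'
import numpy as np, cv2
from station import ctrl
def cam(n,save=None):
    c=ctrl.camera(n)
    if save: cv2.imwrite('pics/'+save,c['pixels'][:,:,::-1])
    return c
def ray(c,u,v,z):
    K=c['mtx'];P=c['pose']
    d=P[:3,:3]@np.array([(u-K[0,2])/K[0,0],-(v-K[1,2])/K[1,1],-1.]);o=P[:3,3]
    return o+d*(z-o[2])/d[2]
def pts(c):
    z=c['z_map'];v,u=np.mgrid[:480,:640];K=c['mtx'];P=c['pose']
    p=np.stack([(u-K[0,2])/K[0,0]*z,-(v-K[1,2])/K[1,1]*z,-z],-1)
    return p@P[:3,:3].T+P[:3,3]
E
python3 - <<'E'
from h import *
c=cam('top','top.png');s=cam('side','side.png')
print(c['mtx'],c['pose'],s['pose'],ctrl.get_obs())
np.savez('t.npz',**c);np.savez('s.npz',**s)
E
```

```text
[[446.66848122   0.         317.33036589]
 [  0.         446.66848122 239.74856349]
 [  0.           0.           1.        ]] [[-0.01572224  0.99816927 -0.05840305  0.42652306]
 [-0.99986468 -0.01597799 -0.00391475 -0.01238319]
 [-0.00484075  0.0583336   0.99828541  1.25990799]
 [ 0.          0.          0.          1.        ]] [[ 0.94103584  0.19965746 -0.27310886  0.17552603]
 [-0.33830466  0.55244055 -0.76181323 -0.9075907 ]
 [-0.00122528  0.80928755  0.58741141  0.79368267]
 [ 0.          0.          0.          1.        ]] {'time_s': 0.1, 'qpos': array([ 1.23742510e+00,  3.00391425e-01,  1.52150457e+00, -2.71523917e-06,
        1.32066908e+00, -6.65982474e-02]), 'joint_vel': array([-1.32061472e-03, -1.60984456e-03, -8.21561558e-04,  4.03109053e-04,
        4.46289343e-04, -6.61829069e-05]), 'tau': array([-8.79499948e-04, -5.32643759e+01, -3.53282619e+01,  7.08722323e-02,
        2.33949552e-02, -7.68922837e-05]), 'ee_pos': array([0.14492095, 0.53033426, 0.20496239]), 'eef_rot': array([-3.14062221e+00, -6.20899113e-05,  2.87482032e+00]), 'force': array([-0.90940231, -0.48454576,  0.00697945]), 'moment': array([ 0.0209785 , -0.05878905,  0.02319523]), 'grip_force': 0.0, 'grip_width': 0.09392529017540062}
```

View pics/top.png

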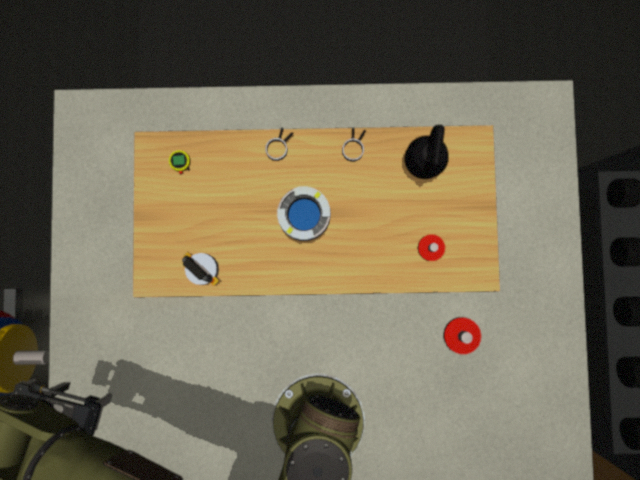

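View pics/side.png

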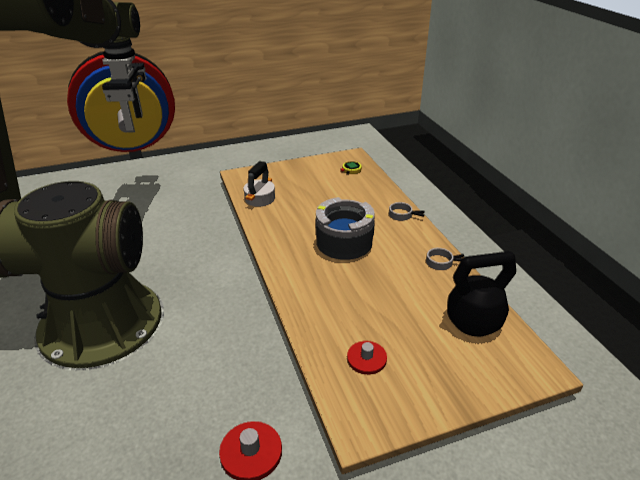

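The top view shows two weight look-alikes: a red disc on the shelf at (431,248) and a bigger one on the work surface at (463,336). I choose (431,248), the smaller. The handle is at (200,268), with its lugs seen at (186,258) and (214,282). The shell is at (303,214), with marks near (319,195) and (290,232). The side view agrees: small disc (367,357), big disc (250,450).

```bash
cat > m.py <<'E'
from h import *
for n in 'ts':
    c=dict(np.load(n+'.npz'));px=c['pixels'];H=cv2.cvtColor(px,cv2.COLOR_RGB2HSV);P=pts(c)
    z=P[...,2];x=P[...,0];y=P[...,1]
    work=(x>.2)&(x<.85)&(abs(y)<.55)&(z>-.02)
    for nm,lo,hi in [('red',(0,150,90),(6,255,255)),('org',(8,160,120),(19,255,255)),('yel',(22,140,120),(33,255,255)),('blue',(95,120,60),(125,255,255))]:
        m=cv2.inRange(H,lo,hi)&(work*255).astype(np.uint8)
        k,l,s,ce=cv2.connectedComponentsWithStats(m)
        for i in range(1,k):
            if s[i,4]>=6:
                q=P[l==i]; print(n,nm,s[i,4],ce[i].round(1),'med',np.median(q,0).round(4),'rng',np.ptp(q,axis=0).round(3))
    # shell ring/handle bar heights
    for nm,xy,za,zb in [('ringtop',(.43,.03),.125,.145),('handletop',(.35,.26),.125,.16),('hdisc',(.35,.26),.07,.09)]:
        m=(z>za)&(z<zb)&(np.hypot(x-xy[0],y-xy[1])<.15)
        q=P[m]
        if len(q)>20:
            ctr,(w,h),a=cv2.minAreaRect(q[:,:2].astype(np.float32)); print(n,nm,len(q),q.mean(0).round(4),'rect',np.round(ctr,4),round(w,3),round(h,3),round(a,1), 'circ',cv2.minEnclosingCircle(q[:,:2].astype(np.float32)))
t=cv2.imread('pics/top.png')
a=[cv2.resize(t[v-45:v+45,u-60:u+60],(390,292),interpolation=cv2.INTER_CUBIC) for u,v in [(431,248),(463,336),(303,214),(200,268)]]
cv2.imwrite('pics/crop.png',np.vstack([np.hstack(a[:2]),np.hstack(a[2:])]))
E
python3 m.py
```

```text
t red 463 [430.7 247.3] med [ 0.4705 -0.3121  0.0501] rng [0.079 0.339 1.216]
t red 754 [461.2 332.4] med [ 0.239  -0.3954  0.0139] rng [0.226 0.441 1.255]
t org 10 [180.  171.7] med [0.6914 0.367  0.0484] rng [0.009 0.014 0.019]
t org 21 [434.  235.7] med [ 0.5054 -0.3253  0.0493] rng [0.02  0.051 0.012]
t org 7 [444.7 246. ] med [ 0.4748 -0.3527  0.0505] rng [0.016 0.006 0.014]
t org 13 [421.5 255.7] med [ 0.4489 -0.2889  0.0429] rng [0.028 0.024 0.007]
t org 11 [436.  259.6] med [ 0.4374 -0.33    0.0407] rng [0.011 0.027 0.016]
t org 16 [212.6 281.8] med [0.3884 0.2712 0.0753] rng [0.02  0.015 0.045]
t yel 176 [178.6 159.9] med [0.7229 0.3665 0.0533] rng [0.328 0.415 1.226]
t yel 15 [317.1 194.6] med [ 0.6061 -0.009   0.1369] rng [0.008 0.01  0.005]
t yel 16 [289.2 230.2] med [0.5182 0.063  0.1355] rng [0.011 0.01  0.009]
t yel 21 [215.5 280.9] med [0.3908 0.2637 0.0753] rng [0.019 0.008 0.01 ]
t blue 789 [303.6 213.8] med [0.5637 0.0267 0.0894] rng [0.18  0.084 1.216]
t ringtop 489 [0.5285 0.0386 0.1338] rect [0.5341 0.0278] 0.132 0.074 88.8 circ ((0.5545595288276672, 0.027227029
[... 662 characters left out ...]
0.3507 0.055 ] rng [0.067 0.057 0.018]
s yel 19 [321.  207.3] med [0.5164 0.0608 0.1366] rng [0.015 0.016 0.004]
s yel 17 [368.8 216. ] med [ 0.6059 -0.0105  0.1368] rng [0.013 0.014 0.006]
s blue 215 [341.  223.6] med [0.5596 0.0452 0.091 ] rng [0.067 0.103 0.045]
s ringtop 485 [0.5283 0.0263 0.1335] rect [0.5317 0.0245] 0.137 0.078 88.2 circ ((0.5541794300079346, 0.023813387379050255), 0.0689232274889946)
s handletop 199 [0.4202 0.2938 0.1359] rect [0.4232 0.3009] 0.082 0.026 45.9 circ ((0.42324721813201904, 0.3009220361709595), 0.04117611423134804)
s hdisc 443 [0.4237 0.2947 0.077 ] rect [0.4221 0.299 ] 0.098 0.085 87.0 circ ((0.4237861931324005, 0.30031105875968933), 0.05898299440741539)
```

View pics/crop.png

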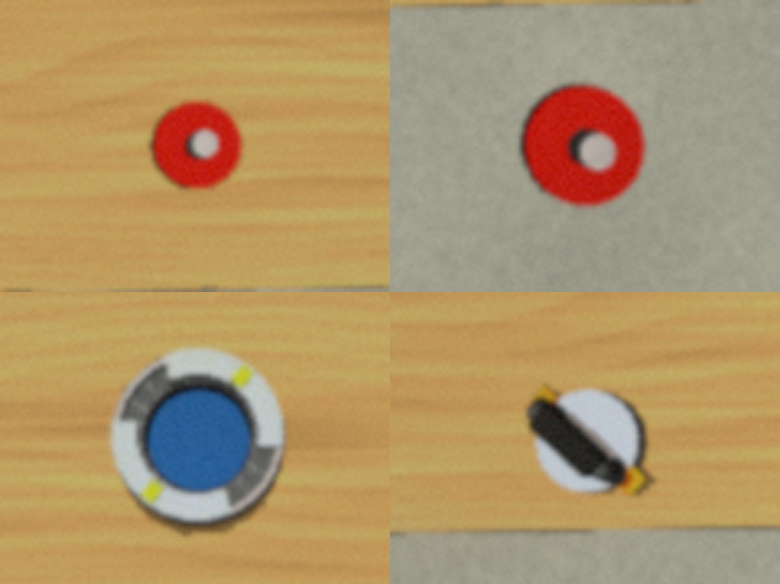

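The crop confirms it: the disc at (431,248) is about 27 px (74 mm) wide, and the other about 37 px. So the small one on the shelf is the weight.

```bash
cat >> h.py <<'E'
from scipy.spatial.transform import Rotation as R
def go(tgts,op,cur=None):
    """tgts: (x,y,z,yaw_deg,n); prints 8-row calls in tool axes"""
    o=ctrl.get_obs(); p=np.array(o['ee_pos']); Rm=R.from_euler('xyz',o['eef_rot'])
    rows=[]
    for x,y,z,yaw,n in tgts:
        d=(np.array([x,y,z])-p)/n
        T=R.from_euler('xyz',[np.pi,0,np.radians(yaw)]); rv=(Rm.inv()*T).as_rotvec()/n
        for _ in range(n):
            rows.append([op]+list(Rm.inv().apply(d).round(4))+list(rv.round(4))); Rm=Rm*R.from_rotvec(rv); p=p+d
    for i in range(0,len(rows),8):
        print('['+',\n'.join(str([float(a) for a in r]) for r in rows[i:i+8])+']\n')
def st():
    o=ctrl.get_obs(); print(round(o['time_s'],2),o['ee_pos'].round(4),np.degrees(o['eef_rot']).round(2),o['force'].round(1),round(o['grip_width'],4),o['grip_force'])
E
python3 - <<'E'
from h import *
for n in 'ts':
    c=dict(np.load(n+'.npz'));H=cv2.cvtColor(c['pixels'],cv2.COLOR_RGB2HSV)
    m=cv2.inRange(H,(0,140,80),(7,255,255))
    k,l,s,ce=cv2.connectedComponentsWithStats(m)
    for i in range(1,k):
        if 400<s[i,4]<1000:
            cs,_=cv2.findContours((l==i).astype(np.uint8),0,2); h=cv2.convexHull(max(cs,key=len))
            e=cv2.fitEllipse(h); w=ray(c,*e[0],.05);print(n,e,w.round(4))
    for i in range(1,k):pass
c=dict(np.load('t.npz'));print(ray(c,434,247,.074))
go([(.36,.25,.22,164.7,7),(.467,-.318,.2,164.7,9)],100)
E
```

```text
t ((431.1089782714844, 247.3026123046875), (25.85846519470215, 26.41349983215332), 113.45699310302734) [ 0.4719 -0.3153  0.05  ]
t ((462.12896728515625, 335.3023986816406), (35.89143371582031, 37.19343948364258), 128.71737670898438) [ 0.235 -0.391  0.05 ]
s ((366.6806335449219, 356.0155334472656), (30.483596801757812, 39.80683517456055), 96.64586639404297) [ 0.4704 -0.3189  0.05  ]
[ 0.4716738  -0.31699849  0.074     ]
[[100.0, -0.0402, -0.0305, -0.0021, -0.0001, -0.0, 0.0],
[100.0, -0.0402, -0.0305, -0.0021, -0.0001, -0.0, 0.0],
[100.0, -0.0402, -0.0305, -0.0021, -0.0001, -0.0, 0.0],
[100.0, -0.0402, -0.0305, -0.0021, -0.0001, -0.0, 0.0],
[100.0, -0.0402, -0.0305, -0.0021, -0.0001, -0.0, 0.0],
[100.0, -0.0402, -0.0305, -0.0021, -0.0001, -0.0, 0.0],
[100.0, -0.0402, -0.0305, -0.0021, -0.0001, -0.0, 0.0],
[100.0, -0.0281, -0.0577, 0.0022, -0.0, 0.0, -0.0]]

[[100.0, -0.0281, -0.0577, 0.0022, -0.0, 0.0, -0.0],
[100.0, -0.0281, -0.0577, 0.0022, -0.0, 0.0, -0.0],
[100.0, -0.0281, -0.0577, 0.0022, -0.0, 0.0, -0.0],
[100.0, -0.0281, -0.0577, 0.0022, -0.0, 0.0, -0.0],
[100.0, -0.0281, -0.0577, 0.0022, -0.0, 0.0, -0.0],
[100.0, -0.0281, -0.0577, 0.0022, -0.0, 0.0, -0.0],
[100.0, -0.0281, -0.0577, 0.0022, -0.0, 0.0, -0.0],
[100.0, -0.0281, -0.0577, 0.0022, -0.0, 0.0, -0.0]]
```

>>> servo_tool([
  [100, -0.04, -0.0305, -0.002, 0, 0, 0],
  [100, -0.04, -0.0305, -0.002, 0, 0, 0],
  [100, -0.04, -0.0305, -0.002, 0, 0, 0],
  [100, -0.04, -0.0305, -0.002, 0, 0, 0],
  [100, -0.04, -0.0305, -0.002, 0, 0, 0],
  [100, -0.04, -0.0305, -0.002, 0, 0, 0],
  [100, -0.04, -0.0305, -0.002, 0, 0, 0],
  [100, -0.028, -0.0555, 0, 0, 0, 0],
])

```text
time_s: 1.1
ee_pos: [0.372, 0.1885, 0.2192]
eef_rot: [-3.141, -0.0, 2.875]
force: [0.8, 0.3, 1.0]
grip_width: 0.094
grip_force: 0.0
```

>>> servo_tool([
  [60, -0.028, -0.0555, 0.005, 0, 0, 0],
  [60, -0.028, -0.0555, 0.005, 0, 0, 0],
  [60, -0.028, -0.0555, 0.005, 0, 0, 0],
  [60, -0.028, -0.0555, 0.005, 0, 0, 0],
  [60, -0.028, -0.0555, 0.005, 0, 0, 0],
  [60, -0.028, -0.0555, 0.005, 0, 0, 0],
  [60, -0.028, -0.0555, 0, 0, 0, 0],
  [60, -0.02, -0.045, 0, 0, 0, 0],
])

```text
time_s: 2.1
ee_pos: [0.4651, -0.2876, 0.1889]
eef_rot: [3.141, -0.001, 2.874]
force: [-0.4, -0.1, -0.7]
grip_width: 0.0565
grip_force: 0.0
```

Run:
```python
from h import *
c=cam('wrist','w1.png');st();print(c['pose'].round(3))
np.savez('w.npz',**c)
H=cv2.cvtColor(c['pixels'],cv2.COLOR_RGB2HSV)
m=cv2.inRange(H,(0,140,80),(7,255,255))
k,l,s,ce=cv2.connectedComponentsWithStats(m)
for i in range(1,k):
    if s[i,4]>400:
        cs,_=cv2.findContours((l==i).astype(np.uint8),0,2); h=cv2.convexHull(max(cs,key=len))
        e=cv2.fitEllipse(h);print(s[i],e,ray(c,*e[0],.05).round(4))
go([(.471,-.317,.075,164.7,6)],60)
```

```text
2.15 [ 0.4651 -0.2916  0.1886] [-1.7995e+02 -2.0000e-02  1.6455e+02] [-0.8 -3.6 -0.2] 0.0563 0.0
[[ 0.265 -0.923 -0.278  0.385]
 [ 0.964  0.254  0.076 -0.264]
 [ 0.    -0.288  0.958  0.37 ]
 [ 0.     0.     0.     1.   ]]
[  49    0  114   39 3188] ((100.37922668457031, -33.955955505371094), (123.3646469116211, 151.51422119140625), 150.13241577148438) [ 0.2459 -0.3881  0.05  ]
[ 253  200   88   85 5043] ((296.5949401855469, 241.75271606445312), (84.34610748291016, 87.72686004638672), 105.55927276611328) [ 0.4724 -0.3144  0.05  ]
[[60.0, -0.0021, -0.0038, 0.0189, -0.0001, -0.0001, -0.0004],
[60.0, -0.0021, -0.0038, 0.0189, -0.0001, -0.0001, -0.0004],
[60.0, -0.0021, -0.0038, 0.0189, -0.0001, -0.0001, -0.0004],
[60.0, -0.0021, -0.0038, 0.0189, -0.0001, -0.0001, -0.0004],
[60.0, -0.0021, -0.0038, 0.0189, -0.0001, -0.0001, -0.0004],
[60.0, -0.0021, -0.0038, 0.0189, -0.0001, -0.0001, -0.0004]]
```

View pics/w1.png

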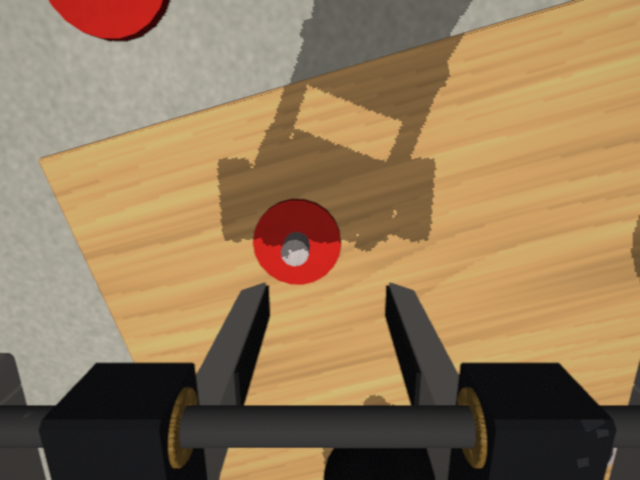

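The wrist view shows the weight at (297,242) with its stub top at (295,249). It agrees with the top and side estimates to within 2 mm.

>>> servo_tool([
  [60, -0.004, -0.007, 0.03, 0, 0, 0],
  [60, -0.004, -0.007, 0.03, 0, 0, 0],
  [60, -0.0035, -0.007, 0.03, 0, 0, 0],
  [60, 0, 0, 0.02, 0, 0, 0],
  [60, 0, 0, 0.01, 0, 0, 0],
  [60, 0, 0, 0, 0, 0, 0],
  [60, 0, 0, 0, 0, 0, 0],
  [60, 0, 0, 0, 0, 0, 0],
])

```text
time_s: 3.15
ee_pos: [0.4711, -0.3087, 0.0702]
eef_rot: [-3.141, 0.001, 2.875]
force: [0.4, 0.2, 0.1]
grip_width: 0.0564
grip_force: 0.0
```

Run:
```python
from h import *
st()
go([(.4715,-.316,.053,164.7,2)],60)
```

```text
3.15 [ 0.4711 -0.3087  0.0702] [-1.7997e+02  6.0000e-02  1.6472e+02] [0.4 0.2 0.1] 0.0564 0.0
[[60.0, -0.0011, -0.0035, 0.0086, -0.0002, 0.0006, 0.0001],
[60.0, -0.0012, -0.0035, 0.0086, -0.0002, 0.0006, 0.0001]]
```

>>> servo_tool([
  [60, -0.0022, -0.007, 0.006, 0, 0, 0],
  [60, 0, 0, 0.011, 0, 0, 0],
  [60, 0, 0, 0, 0, 0, 0],
  [0, 0, 0, 0, 0, 0, 0],
  [0, 0, 0, 0, 0, 0, 0],
  [0, 0, 0, 0, 0, 0, 0],
  [0, 0, 0, 0, 0, 0, 0],
  [0, 0, 0, 0, 0, 0, 0],
], force=30)

```text
time_s: 4.15
ee_pos: [0.4712, -0.3159, 0.0526]
eef_rot: [3.142, 0.0, 2.875]
force: [-0.5, 0.7, 1.2]
grip_width: 0.0211
grip_force: 30.0
```

Run:
```python
from h import *
st()
go([(.4715,-.316,.21,164.7,3),(.562,.026,.21,164.7,7),(.562,.026,.16,164.7,2)],0)
```

```text
4.15 [ 0.4712 -0.3159  0.0526] [1.8000e+02 1.0000e-02 1.6471e+02] [-0.5  0.7  1.2] 0.0211 30.00029146671295
[[0.0, -0.0001, -0.0, -0.0525, 0.0, 0.0001, 0.0001],
[0.0, -0.0001, -0.0, -0.0525, 0.0, 0.0001, 0.0001],
[0.0, -0.0001, -0.0, -0.0525, 0.0, 0.0001, 0.0001],
[0.0, 0.0004, 0.0505, 0.0, -0.0, -0.0, -0.0],
[0.0, 0.0004, 0.0505, 0.0, -0.0, -0.0, -0.0],
[0.0, 0.0004, 0.0505, 0.0, -0.0, -0.0, -0.0],
[0.0, 0.0004, 0.0505, 0.0, -0.0, -0.0, -0.0],
[0.0, 0.0004, 0.0505, 0.0, -0.0, -0.0, -0.0]]

[[0.0, 0.0004, 0.0505, 0.0, -0.0, -0.0, -0.0],
[0.0, 0.0004, 0.0505, 0.0, -0.0, -0.0, -0.0],
[0.0, -0.0, -0.0, 0.025, 0.0, 0.0, 0.0],
[0.0, -0.0, -0.0, 0.025, 0.0, 0.0, 0.0]]
```

>>> servo_tool([
  [0, 0, 0, -0.04, 0, 0, 0],
  [0, 0, 0, -0.06, 0, 0, 0],
  [0, 0, 0, -0.055, 0, 0, 0],
  [0, 0, 0.05, 0, 0, 0, 0],
  [0, 0, 0.05, 0, 0, 0, 0],
  [0, 0, 0.05, 0, 0, 0, 0],
  [0, 0, 0.05, 0, 0, 0, 0],
  [0, 0, 0.05, 0, 0, 0, 0],
])

```text
time_s: 5.15
ee_pos: [0.5369, -0.0731, 0.207]
eef_rot: [-3.141, -0.001, 2.875]
force: [1.3, 0.2, -3.3]
grip_width: 0.0211
grip_force: 30.0
```

>>> servo_tool([
  [0, 0.001, 0.05, 0, 0, 0, 0],
  [0, 0.001, 0.04, 0, 0, 0, 0],
  [0, 0.001, 0.014, 0, 0, 0, 0],
  [0, 0, 0, 0.015, 0, 0, 0],
  [0, 0, 0, 0.015, 0, 0, 0],
  [0, 0, 0, 0, 0, 0, 0],
  [0, 0, 0, 0, 0, 0, 0],
  [0, 0, 0, 0, 0, 0, 0],
])

```text
time_s: 6.15
ee_pos: [0.5617, 0.0261, 0.178]
eef_rot: [3.141, 0.001, 2.874]
force: [-0.5, 0.4, -4.1]
grip_width: 0.0216
grip_force: 30.0
```

```bash
cat > sh.py <<'E'
from h import *
def shell(c,n):
    H=cv2.cvtColor(c['pixels'],cv2.COLOR_RGB2HSV);m=cv2.inRange(H,(22,140,120),(33,255,255))
    k,l,s,ce=cv2.connectedComponentsWithStats(m)
    for i in range(1,k):
        if s[i,4]>=8:
            w=ray(c,*ce[i],.135)
            if np.hypot(w[0]-.562,w[1]-.026)<.1: print(n,s[i,4],ce[i].round(1),w.round(4))
if __name__=='__main__':
    for n in ['wrist','side']: shell(cam(n,n+'2.png'),n)
    st(); go([(.562,.026,.104,164.7,4)],0)
E
python3 sh.py
```

```text
wrist 606 [370.2 181.5] [0.5202 0.0639 0.135 ]
side 16 [321.1 207.4] [0.5171 0.0623 0.135 ]
side 18 [368.8 215.9] [ 0.6069 -0.0084  0.135 ]
6.25 [0.5617 0.0263 0.1778] [1.7999e+02 4.0000e-02 1.6471e+02] [-0.2 -0.3 -4. ] 0.0217 29.999224841594696
[[0.0, -0.0001, -0.0, 0.0185, 0.0, 0.0002, 0.0],
[0.0, -0.0001, -0.0, 0.0185, 0.0, 0.0002, 0.0],
[0.0, -0.0001, -0.0, 0.0185, 0.0, 0.0002, 0.0],
[0.0, -0.0001, -0.0, 0.0185, 0.0, 0.0002, 0.0]]
```

>>> servo_tool([
  [0, 0, 0, 0.02, 0, 0, 0],
  [0, 0, 0, 0.02, 0, 0, 0],
  [0, 0, 0, 0.02, 0, 0, 0],
  [0, 0, 0, 0.01, 0, 0, 0],
  [0, 0, 0, 0.006, 0, 0, 0],
  [0, 0, 0, 0, 0, 0, 0],
  [0, 0, 0, 0, 0, 0, 0],
  [0, 0, 0, 0, 0, 0, 0],
])

```text
time_s: 7.25
ee_pos: [0.5617, 0.0264, 0.1025]
eef_rot: [3.141, 0.001, 2.875]
force: [-5.1, -1.1, 4.8]
grip_width: 0.0213
grip_force: 30.0
```

>>> servo_tool([
  [45, 0, 0, 0, 0, 0, 0],
  [45, 0, 0, 0, 0, 0, 0],
  [45, 0, 0, 0, 0, 0, 0],
  [45, 0, 0, -0.01, 0, 0, 0],
  [45, 0, 0, -0.03, 0, 0, 0],
  [45, 0, 0, -0.05, 0, 0, 0],
  [45, 0, 0, -0.05, 0, 0, 0],
  [45, 0, 0, 0, 0, 0, 0],
])

```text
time_s: 8.25
ee_pos: [0.5628, 0.0264, 0.2461]
eef_rot: [3.14, 0.007, 2.875]
force: [-0.5, -0.3, -0.1]
grip_width: 0.0421
grip_force: 0.0
```

Run:
```python
from sh import *
c=cam('wrist','w3.png');shell(c,'w');st()
P=pts(c);H=cv2.cvtColor(c['pixels'],cv2.COLOR_RGB2HSV)
m=cv2.inRange(H,(0,140,60),(7,255,255))>0
q=P[m&(np.hypot(P[...,0]-.562,P[...,1]-.026)<.05)];A=np.c_[q[:,:2],np.ones(len(q))];print('red plane',len(q),np.median(q,0).round(4),np.linalg.lstsq(A,q[:,2],rcond=None)[0])
go([(.4235,.300,.24,225.5,8)],90)
```

```text
w 360 [359.5 165.2] [0.5202 0.0639 0.135 ]
w 257 [299.  298.9] [ 0.6096 -0.0079  0.135 ]
8.3 [0.562  0.0264 0.2434] [179.95   0.19 164.72] [ 0.6 -0.2 -0.3] 0.042 0.0
red plane 4834 [0.5598 0.0285 0.1014] [0.00203461 0.00105537 0.10028218]
[[90.0, 0.0257, 0.0284, 0.0004, -0.0001, 0.0004, -0.1326],
[90.0, 0.0217, 0.0316, 0.0004, -0.0001, 0.0004, -0.1326],
[90.0, 0.0174, 0.0342, 0.0004, -0.0001, 0.0004, -0.1326],
[90.0, 0.0127, 0.0362, 0.0004, -0.0001, 0.0004, -0.1326],
[90.0, 0.0078, 0.0375, 0.0004, -0.0001, 0.0004, -0.1326],
[90.0, 0.0028, 0.0382, 0.0004, -0.0001, 0.0004, -0.1326],
[90.0, -0.0023, 0.0383, 0.0004, -0.0001, 0.0004, -0.1326],
[90.0, -0.0074, 0.0376, 0.0004, -0.0001, 0.0004, -0.1326]]
```

View pics/w3.png

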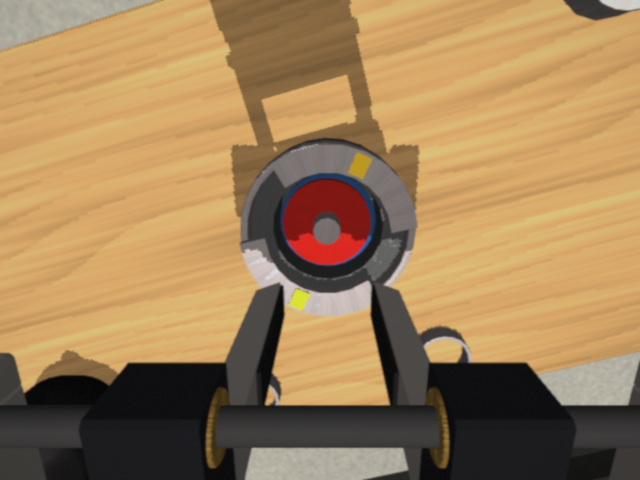

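The wrist view shows the red weight lying flat and centred in the body at (328,222), its top at z 0.100. The marks are at (359,165) and (299,299), which puts a mark at -38.8°. Now the handle.

>>> servo_tool([
  [90, 0.026, 0.028, 0, 0, 0, -0.1326],
  [90, 0.022, 0.032, 0, 0, 0, -0.1326],
  [90, 0.017, 0.034, 0, 0, 0, -0.1326],
  [90, 0.013, 0.036, 0, 0, 0, -0.1326],
  [90, 0.008, 0.0375, 0, 0, 0, -0.1326],
  [90, 0.003, 0.038, 0, 0, 0, -0.1326],
  [90, -0.002, 0.038, 0, 0, 0, -0.1326],
  [90, -0.007, 0.0375, 0, 0, 0, -0.1326],
])

```text
time_s: 9.3
ee_pos: [0.4208, 0.2995, 0.2404]
eef_rot: [3.141, -0.002, -2.343]
force: [1.2, -0.2, 0.7]
grip_width: 0.0846
grip_force: 0.0
```

>>> servo_tool([
  [60, 0, 0, 0, 0, 0, 0],
  [60, 0, 0, 0, 0, 0, 0],
  [60, 0, 0, 0, 0, 0, 0],
  [60, 0, 0, 0, 0, 0, 0],
  [60, 0, 0, 0, 0, 0, 0],
  [60, 0, 0, 0, 0, 0, 0],
  [60, 0, 0, 0, 0, 0, 0],
  [60, 0, 0, 0, 0, 0, 0],
])

```text
time_s: 10.3
ee_pos: [0.4219, 0.2987, 0.2415]
eef_rot: [-3.142, 0.0, -2.348]
force: [-0.1, 0.6, -0.1]
grip_width: 0.0564
grip_force: 0.0
```

Run:
```python
from h import *
c=cam('wrist','w4.png');st();P=pts(c);H=cv2.cvtColor(c['pixels'],cv2.COLOR_RGB2HSV)
m=cv2.inRange(H,(8,160,110),(24,255,255))
m&=((P[...,2]>.068)&(P[...,2]<.085)&(np.hypot(P[...,0]-.4235,P[...,1]-.3)<.08)).astype(np.uint8)*255
k,l,s,ce=cv2.connectedComponentsWithStats(m)
for i in range(1,k):
    if s[i,4]>=30: print(s[i,4],ce[i].round(1),ray(c,*ce[i],.076).round(4),cv2.minAreaRect(P[l==i][:,:2].astype(np.float32)))
b=(P[...,2]>.125)&(P[...,2]<.15)&(np.hypot(P[...,0]-.4235,P[...,1]-.3)<.06)&(c['pixels'].max(2)<90)
print('bar',b.sum(),cv2.minAreaRect(P[b][:,:2].astype(np.float32)),np.percentile(P[b][:,2],95))
go([(.4235,.3,.121,225.5,4)],60)
```

```text
10.35 [0.4219 0.2987 0.2414] [ 180.      0.   -134.51] [-1.1 -0.6 -0.2] 0.0564 0.0
389 [328.  169.1] [0.3922 0.2689 0.076 ] ((0.39330530166625977, 0.27049002051353455), (0.01739085279405117, 0.019938459619879723), 46.760292053222656)
bar 2935 ((0.4253076910972595, 0.30395904183387756), (0.08225900679826736, 0.023332031443715096), 46.47001266479492) 0.14228750230619067
[[60.0, -0.0005, -0.0001, 0.0301, 0.0, 0.0, -0.0],
[60.0, -0.0005, -0.0001, 0.0301, 0.0, 0.0, -0.0],
[60.0, -0.0005, -0.0001, 0.0301, 0.0, 0.0, -0.0],
[60.0, -0.0005, -0.0001, 0.0301, 0.0, 0.0, -0.0]]
```

View pics/w4.png

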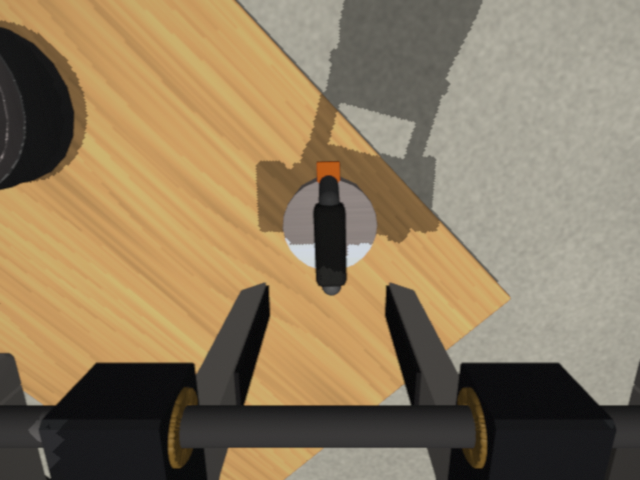

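The wrist view shows the bar at (330,245) and a lug at (328,169), so the handle is well centred between the fingers. The estimate, with the wrist bias seen at the shell taken off, is (0.4245, 0.301).

>>> servo_tool([
  [60, -0.0034, 0, 0.04, 0, 0, 0],
  [60, 0, 0, 0.045, 0, 0, 0],
  [60, 0, 0, 0.03, 0, 0, 0],
  [60, 0, 0, 0.0175, 0, 0, 0],
  [60, 0, 0, 0, 0, 0, 0],
  [0, 0, 0, 0, 0, 0, 0],
  [0, 0, 0, 0, 0, 0, 0],
  [0, 0, 0, 0, 0, 0, 0],
], force=60)

```text
time_s: 11.35
ee_pos: [0.4245, 0.3012, 0.1095]
eef_rot: [-3.141, 0.001, -2.348]
force: [0.3, -0.4, -0.1]
grip_width: 0.0298
grip_force: 0.0
```

>>> servo_tool([
  [0, 0, 0, 0, 0, 0, 0],
  [0, 0, 0, -0.02, 0, 0, 0],
  [0, 0, 0, -0.03, 0, 0, 0],
  [0, 0, 0, -0.05, 0, 0, 0],
  [0, 0, 0, -0.05, 0, 0, 0],
  [0, 0, 0, 0, 0, 0, 0],
  [0, 0, 0, 0, 0, 0, 0],
  [0, 0, 0, 0, 0, 0, 0],
])

```text
time_s: 12.35
ee_pos: [0.4238, 0.3008, 0.2572]
eef_rot: [3.141, -0.003, -2.348]
force: [-0.0, 0.5, -3.1]
grip_width: 0.0238
grip_force: 59.8
```

```bash
cat > lug.py <<'E'
from h import *
def lugs(name,save):
    c=cam(name,save);o=ctrl.get_obs();H=cv2.cvtColor(c['pixels'],cv2.COLOR_RGB2HSV);P=pts(c)
    zl=o['ee_pos'][2]-.069+.036
    m=cv2.inRange(H,(7,160,100),(24,255,255))&((abs(P[...,2]-zl)<.012)&(np.hypot(P[...,0]-o['ee_pos'][0],P[...,1]-o['ee_pos'][1])<.075)).astype(np.uint8)*255
    k,l,s,ce=cv2.connectedComponentsWithStats(m)
    for i in range(1,k):
        if s[i,4]>=8:
            w=ray(c,*ce[i],zl); d=w[:2]-o['ee_pos'][:2]; q=np.median(P[l==i],0)
            print(name,s[i,4],ce[i].round(1),w.round(4),'medP',q.round(4),'r',np.hypot(*d).round(4),'ang',np.degrees(np.arctan2(d[1],d[0])).round(1))
E
python3 - <<'E'
from lug import *
lugs('wrist','w5.png');lugs('side','s5.png');lugs('top','t5.png');st()
go([(.5625,.027,.25,231.2,7)],0)
E
```

```text
wrist 1073 [327.4 192.7] [0.3924 0.2683 0.2244] medP [0.3921 0.268  0.2261] r 0.0452 ang -134.1
side 11 [266.4 128.9] [0.463  0.3331 0.2247] medP [0.4634 0.3348 0.2247] r 0.0506 ang 39.5
side 35 [244.5 144.2] [0.3898 0.2646 0.2247] medP [0.3894 0.2634 0.2252] r 0.0499 ang -133.3
top 58 [199.7 282.6] [0.3922 0.2651 0.225 ] medP [0.3914 0.2659 0.224 ] r 0.0479 ang -131.6
12.5 [0.4241 0.301  0.258 ] [ 1.7998e+02 -9.0000e-02 -1.3450e+02] [-0.1 -0.3 -3.4] 0.0236 59.777348041534424
[[0.0, 0.014, -0.0415, 0.0012, 0.0001, -0.0002, -0.0142],
[0.0, 0.0146, -0.0413, 0.0012, 0.0001, -0.0002, -0.0142],
[0.0, 0.0152, -0.0411, 0.0012, 0.0001, -0.0002, -0.0142],
[0.0, 0.0158, -0.0409, 0.0011, 0.0001, -0.0002, -0.0142],
[0.0, 0.0164, -0.0407, 0.0011, 0.0001, -0.0002, -0.0142],
[0.0, 0.017, -0.0404, 0.0011, 0.0001, -0.0002, -0.0142],
[0.0, 0.0175, -0.0402, 0.0011, 0.0001, -0.0002, -0.0142]]
```

The handle is held firmly (opening 23.6 mm, 3.4 N), with the lug midpoint within about 1 mm of the tool along the bar. Carrying it over the body.

>>> servo_tool([
  [0, 0.014, -0.0415, 0, 0, 0, -0.0142],
  [0, 0.0146, -0.0413, 0, 0, 0, -0.0142],
  [0, 0.0152, -0.0411, 0, 0, 0, -0.0142],
  [0, 0.0158, -0.0409, 0, 0, 0, -0.0142],
  [0, 0.0164, -0.0407, 0, 0, 0, -0.0142],
  [0, 0.017, -0.0404, 0, 0, 0, -0.0142],
  [0, 0.0175, -0.0402, 0, 0, 0, -0.0142],
  [0, 0, 0, 0, 0, 0, 0],
])

```text
time_s: 13.5
ee_pos: [0.5633, 0.0249, 0.2579]
eef_rot: [3.141, -0.001, -2.251]
force: [-0.1, 0.8, -3.3]
grip_width: 0.0237
grip_force: 59.8
```

>>> servo_tool([
  [0, 0, 0, 0.015, 0, 0, 0],
  [0, 0, 0, 0.015, 0, 0, 0],
  [0, 0, 0, 0.005, 0, 0, 0],
  [0, 0, 0, 0, 0, 0, 0],
  [0, 0, 0, 0, 0, 0, 0],
  [0, 0, 0, 0, 0, 0, 0],
  [0, 0, 0, 0, 0, 0, 0],
  [0, 0, 0, 0, 0, 0, 0],
])

```text
time_s: 14.5
ee_pos: [0.5627, 0.0272, 0.224]
eef_rot: [-3.141, 0.0, -2.248]
force: [0.6, -0.1, -3.2]
grip_width: 0.0237
grip_force: 59.8
```

Run:
```python
from lug import *
from sh import shell
lugs('wrist','w6.png');lugs('side','s6.png');lugs('top','t6.png');st()
for n in('wrist','side','top'):shell(cam(n),n)
a=cv2.imread('pics/w6.png')[60:330,160:520];b=cv2.imread('pics/s6.png')[100:280,220:460]
cv2.imwrite('pics/c6.png',np.hstack([cv2.resize(a,(400,300)),cv2.resize(b,(400,300))]))
go([(.5625,.0265,.2,231.2,3)],0)
```

```text
wrist 1049 [327.2 193. ] [ 0.535  -0.0082  0.191 ] medP [ 0.5346 -0.0085  0.1927] r 0.0449 ang -128.0
side 8 [354.5 180. ] [0.5996 0.0639 0.191 ] medP [0.5996 0.0621 0.1915] r 0.052 ang 44.8
side 57 [338.8 201.8] [ 0.5315 -0.0122  0.191 ] medP [ 0.5315 -0.0119  0.191 ] r 0.0503 ang -128.4
top 22 [316.  222.1] [ 0.5315 -0.0058  0.191 ] medP [ 0.5321 -0.0057  0.1911] r 0.0454 ang -133.4
14.65 [0.5627 0.0272 0.224 ] [-1.7999e+02  1.0000e-02 -1.2882e+02] [ 0.1  0.3 -4.1] 0.0236 59.7773551940918
wrist 361 [245.4 245.5] [ 0.6096 -0.0075  0.135 ]
wrist 354 [408.6 245.4] [0.5199 0.0646 0.135 ]
side 18 [321.2 207.2] [0.5174 0.0629 0.135 ]
side 19 [369.  215.9] [ 0.6073 -0.0084  0.135 ]
[[0.0, 0.0002, -0.0001, 0.008, -0.0, 0.0, -0.0001],
[0.0, 0.0002, -0.0001, 0.008, -0.0, 0.0, -0.0001],
[0.0, 0.0002, -0.0001, 0.008, -0.0, 0.0, -0.0001]]
```

View pics/c6.png

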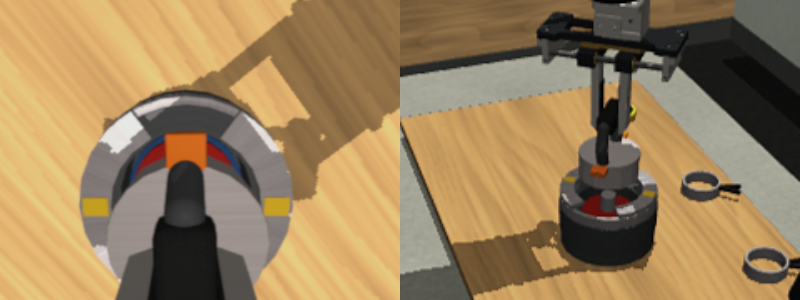

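In the wrist crop the lug (px x 327.2) is centred on the notch, midway between the level marks (245,245) and (409,245). So angle and lateral position fit, and I can lower.

>>> servo_tool([
  [0, 0.001, 0, 0.012, 0, 0, 0],
  [0, 0, 0, 0.01, 0, 0, 0],
  [0, 0, 0, 0.008, 0, 0, 0],
  [0, 0, 0, 0.008, 0, 0, 0],
  [0, 0, 0, 0.006, 0, 0, 0],
  [0, 0, 0, 0.006, 0, 0, 0],
  [0, 0, 0, 0, 0, 0, 0],
  [0, 0, 0, 0, 0, 0, 0],
])

```text
time_s: 15.8
ee_pos: [0.5622, 0.0265, 0.1742]
eef_rot: [-3.141, 0.0, -2.248]
force: [-0.1, 0.3, -3.6]
grip_width: 0.0239
grip_force: 59.8
```

>>> servo_tool([
  [0, 0, 0, 0.005, 0, 0, 0],
  [0, 0, 0, 0.005, 0, 0, 0],
  [0, 0, 0, 0.004, 0, 0, 0],
  [0, 0, 0, 0.003, 0, 0, 0],
  [0, 0, 0, 0.0015, 0, 0, 0],
  [0, 0, 0, 0, 0, 0, 0],
  [0, 0, 0, 0, 0, 0, 0],
  [0, 0, 0, 0, 0, 0, 0],
])

```text
time_s: 16.8
ee_pos: [0.5624, 0.0265, 0.1562]
eef_rot: [-3.141, 0.001, -2.248]
force: [-2.4, 0.7, 7.8]
grip_width: 0.0234
grip_force: 59.8
```

>>> servo_tool([
  [0, 0, 0, 0.001, 0, 0, 0],
  [0, 0, 0, 0.001, 0, 0, 0],
  [0, 0, 0, 0, 0, 0, 0],
  [0, 0, 0, 0, 0, 0, 0.04],
  [0, 0, 0, 0, 0, 0, 0.06],
  [0, 0, 0, 0, 0, 0, 0.08],
  [0, 0, 0, 0, 0, 0, 0],
  [0, 0, 0, 0, 0, 0, 0],
])

```text
time_s: 17.8
ee_pos: [0.5625, 0.0266, 0.1544]
eef_rot: [-3.141, 0.001, -2.428]
force: [-1.6, 1.6, 8.5]
grip_width: 0.0236
grip_force: 59.8
```

Run:
```python
from lug import *
st();print(ctrl.get_obs()['moment'],ctrl.get_obs()['qpos'])
lugs('side','s7.png')
```

```text
17.8 [0.5625 0.0266 0.1544] [-1.7994e+02  8.0000e-02 -1.3910e+02] [-1.6  1.6  8.5] 0.0236 59.837894439697266
[0.23802694 0.4540053  0.2689789 ] [-1.77812199e-02  3.73483616e-01  1.54559760e+00  8.56986104e-05
  1.22078868e+00 -2.30248062e+00]
side 15 [356.6 206.6] [0.6047 0.0569 0.1213] medP [0.6036 0.0567 0.1222] r 0.0519 ang 35.7
side 37 [335.9 226.5] [ 0.5287 -0.004   0.1213] medP [ 0.529  -0.0049  0.1225] r 0.0456 ang -137.7
```

>>> servo_tool([
  [0, 0, 0, 0.0005, 0, 0, 0.1],
  [0, 0, 0, 0, 0, 0, 0.1],
  [0, 0, 0, 0, 0, 0, 0.1],
  [0, 0, 0, 0, 0, 0, 0.1],
  [0, 0, 0, 0, 0, 0, 0.1],
  [0, 0, 0, 0, 0, 0, 0.1],
  [0, 0, 0, 0, 0, 0, 0.1],
  [0, 0, 0, 0, 0, 0, 0],
])

```text
time_s: 18.85
ee_pos: [0.5621, 0.027, 0.154]
eef_rot: [3.141, 0.001, -3.129]
force: [-6.1, 2.9, 11.6]
grip_width: 0.0237
grip_force: 59.8
```

Run:
```python
from lug import *
st();print(ctrl.get_obs()['moment'])
lugs('side','s8.png')
```

```text
18.85 [0.5621 0.027  0.154 ] [ 1.7997e+02  5.0000e-02 -1.7928e+02] [-6.1  2.9 11.6] 0.0237 59.780911803245544
[0.54629751 1.07636142 0.01206733]
side 9 [363.3 213.1] [0.6088 0.026  0.121 ] medP [0.6083 0.0236 0.1218] r 0.0467 ang -1.1
```

>>> servo_tool([
  [0, 0, 0, 0, 0, 0, 0.1],
  [0, 0, 0, 0, 0, 0, 0.1],
  [0, 0, 0, 0, 0, 0, 0.1],
  [0, 0, 0, 0, 0, 0, 0.1],
  [0, 0, 0, 0, 0, 0, 0.1],
  [0, 0, 0, 0, 0, 0, 0.1],
  [0, 0, 0, 0, 0, 0, 0.1],
  [0, 0, 0, 0, 0, 0, 0],
])

```text
time_s: 19.9
ee_pos: [0.5624, 0.0275, 0.1541]
eef_rot: [3.14, 0.0, 2.454]
force: [-4.0, 6.4, 10.3]
grip_width: 0.0237
grip_force: 59.8
```

Run:
```python
from lug import *
st();print(ctrl.get_obs()['moment'])
lugs('side','s9.png');lugs('wrist','w9.png')
a=cv2.imread('pics/w9.png')[60:330,160:520];b=cv2.imread('pics/s9.png')[100:280,220:460]
cv2.imwrite('pics/c9.png',np.hstack([cv2.resize(a,(400,300)),cv2.resize(b,(400,300))]))
```

```text
19.9 [0.5624 0.0275 0.1541] [1.7988e+02 2.0000e-02 1.4062e+02] [-4.   6.4 10.3] 0.0237 59.79209661483765
[1.22725372 0.77582257 0.08527163]
side 18 [326.5 213.5] [0.5272 0.0536 0.1211] medP [0.5266 0.0513 0.1224] r 0.0438 ang 143.4
wrist 267 [327.4 203.7] [0.5327 0.0546 0.1211] medP [0.5312 0.0558 0.1229] r 0.0403 ang 137.6
```

View pics/c9.png

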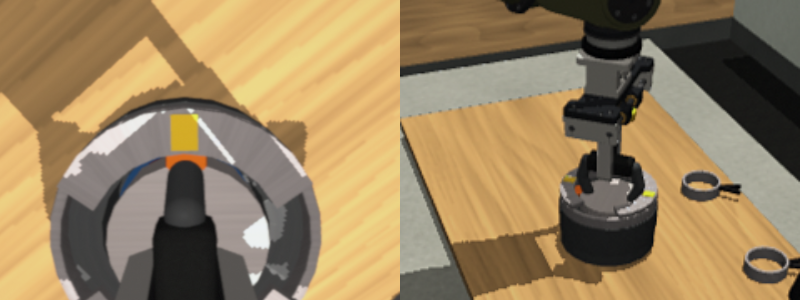

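In the wrist crop the orange lug (186,160) lies right under the yellow mark (184,132). I'll let it spring up, then release.

>>> servo_tool([
  [0, 0, 0, -0.002, 0, 0, 0],
  [0, 0, 0, -0.002, 0, 0, 0],
  [0, 0, 0, -0.002, 0, 0, 0],
  [0, 0, 0, -0.001, 0, 0, 0],
  [0, 0, 0, 0, 0, 0, 0],
  [60, 0, 0, 0, 0, 0, 0],
  [60, 0, 0, 0, 0, 0, 0],
  [60, 0, 0, 0, 0, 0, 0],
])

```text
time_s: 21.0
ee_pos: [0.562, 0.0263, 0.1598]
eef_rot: [-3.141, -0.0, 2.455]
force: [0.5, 0.1, 1.2]
grip_width: 0.0499
grip_force: 0.0
```

>>> servo_tool([
  [60, 0, 0, 0, 0, 0, 0],
  [60, 0, 0, -0.01, 0, 0, 0],
  [60, 0, 0, -0.03, 0, 0, 0],
  [60, 0, 0, -0.05, 0, 0, 0],
  [60, 0, 0, -0.03, 0, 0, 0],
  [60, 0, 0, 0, 0, 0, 0],
  [60, 0, 0, 0, 0, 0, 0],
  [60, 0, 0, 0, 0, 0, 0],
])

```text
time_s: 22.0
ee_pos: [0.5617, 0.0265, 0.2788]
eef_rot: [-3.14, -0.001, 2.455]
force: [-0.4, -0.9, -0.7]
grip_width: 0.0567
grip_force: 0.0
```

Run:
```python
from h import *
st();c=cam('wrist','w10.png');P=pts(c);H=cv2.cvtColor(c['pixels'],cv2.COLOR_RGB2HSV)
near=np.hypot(P[...,0]-.5625,P[...,1]-.027)<.075
g=near&(P[...,2]>.15)&(c['pixels'].max(2)<90); print('bar',cv2.minAreaRect(P[g][:,:2].astype(np.float32)),'top z',np.percentile(P[g][:,2],90),'expect .192')
for nm,lo,hi in[('org',(7,160,80),(19,255,255)),('yel',(20,140,80),(33,255,255))]:
    k,l,s,ce=cv2.connectedComponentsWithStats(cv2.inRange(H,lo,hi)&near.astype(np.uint8)*255)
    for i in range(1,k):
        if s[i,4]>20: print(nm,s[i,4],ce[i].round(1),np.median(P[l==i],0).round(4))
r=(abs(P[...,2]-.124)<.012)&(np.hypot(P[...,0]-.5625,P[...,1]-.027)<.038);q=P[r];A=np.c_[q[:,:2]-[.5625,.027],np.ones(len(q))]
print('disc top (expect .128)',len(q),np.median(q[:,2]),np.linalg.lstsq(A,q[:,2],rcond=None)[0])
cv2.imwrite('pics/c10.png',cv2.imread('pics/w10.png')[60:360,120:520])
```

```text
22.0 [0.5617 0.0265 0.2788] [-1.7993e+02 -9.0000e-02  1.4066e+02] [-0.4 -0.9 -0.7] 0.0567 0.0
bar ((0.5621516108512878, 0.029071137309074402), (0.14555004239082336, 0.08561541140079498), 63.863685607910156) top z 0.40151009102527785 expect .192
org 141 [328.9 173.5] [0.5295 0.0569 0.1294]
org 135 [479.4 415.6] [0.5589 0.0693 0.3955]
org 119 [173.8 418.5] [0.5219 0.0238 0.396 ]
org 149 [172.6 456.1] [0.5268 0.0197 0.3987]
org 161 [481.6 455.8] [0.5641 0.0652 0.3984]
yel 288 [327.8 156.7] [0.5198 0.0639 0.1375]
disc top (expect .128) 3483 0.12938155000644025 [ 0.00563546 -0.00037473  0.12937242]
```

View pics/c10.png

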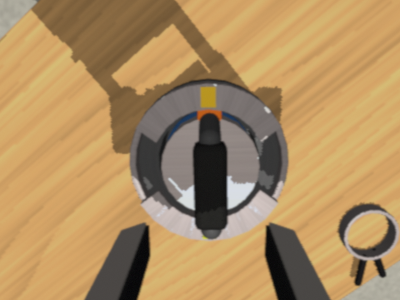

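The crop shows the lug (209,113) under the yellow mark (208,97). The handle is level and its disc top is at z 0.129, against 0.128 expected when locked. The gripper is clear, so I'm handing in.

```bash
python3 -c "
from station import ctrl
print(ctrl.hand_in())"
```

```text
the job is handed in; nothing more can be done
None
```

The smaller red weight lies flat in the body and the handle is locked with its lugs under the yellow marks, handed in at about 22 s with the gripper clear and the bystanders never touched; the hand-in gave no verdict.

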